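# Put the wine-list board away upright

## Task

Put the sloping wine-list board away: without lifting its low edge off the table, push the board up to the wooden rest and tip it up on that edge, gently, until it stands leaning back squarely against the rest. Then swing the steel keeper bar fully shut across the foot of the board, and leave the bottle, the canister and the mug where they stand.

Things in the scene. Friction and masses are not known exactly. Their poses are not given: they have to be found in the camera images.
- rest: Fixed wooden rest: a panel 250 mm wide (y), 180 mm high, slanted back 0.21 rad from vertical. Origin: middle of the bottom line of its front face, at table height. Its x axis points from its front to behind it (the board comes towards +x, its foot ends at the line x = 0); z is up; yaw varies. The keeper bar is pinned on its left (+y) side.
- board: Loose wooden wine-list board 180 x 150 (y) x 12 mm, about 0.35 kg, paper on its face. It slopes 0.30 rad: low edge on the table 20 to 60 mm before the rest, a bit askew; raised edge towards the robot, on a leg 40 mm high, 14 thick, 130 wide, 129 mm from the low edge. Origin: middle of the low edge's underside; at the start z is up, x level towards the low edge.
- board_edge (a point): Middle of the underside of the board's raised edge, 180 mm from the low edge. At first 53 mm above the table, the edge's top at 65 mm; it overhangs the leg by 37 mm. Axes turn with the board: x along it to the low edge, y along the edge, z square to the papered face (0.30 rad from vertical at the start, 1.57 when upright, 1.78 when leaning on the rest).
- board_foot (a point): Middle of the underside of the board's low edge (the body's origin). With the board leaning fully on the rest it is about 12 mm in front of the rest's bottom line and 2 mm above the table.
- keeper (a joint): Angle of the steel keeper bar about its upright pin, rad. 0: it points straight away from the rest's front (rest -x), beside the board's path; negative: swung outwards (rest +y); growing: swings in towards the rest's -y; 1.57: at its stop, fully shut, parallel to the rest across the board's foot. Stays where left (friction 0.05 N m).
- keeper_pivot (a point): On the keeper's pin, half-way up the bar (27 mm above the table); in the rest's frame 35 mm in front of (-x) and 125 mm to the left (+y) of its origin.
- keeper_tip (a point): Free end of the keeper bar, half-way up, 190 mm from the pin. The bar is straight, 14 mm thick, from 10 to 44 mm above the table.
- spray: Bystander: white cleaner bottle with a red band and cap, 76 mm across, 190 mm high; origin under its centre. To the right of the rest.
- wipes: Bystander: canister, 84 mm across, 150 mm high; origin under its centre. To the right of the board.
- mug: Bystander: white mug, 80 mm across, 90 mm high; origin under its centre. To the left of the rest.
Mind the look-alikes: they are no part of the job. Of the things like the board, leave any that is blue or yellow; of the rest the larger one is meant.

How it is judged:
On the way:
1. the board stands on its low edge leaning against the rest, with the keeper still open (angle between board_edge's own z axis and vertical between 1.66 and 1.9 rad and x of board_foot in the frame of rest above -0.03 m and value of joint keeper below 1 rad), for 0.2 s.
At the end, for the whole second after the job is handed in: The board stands on its low edge, leaning back on the rest (face 1.66 to 1.90 rad from level), its foot within 30 mm of the rest's bottom line, within 45 mm of the rest's middle and square to it within 0.1 rad, at rest; the keeper is shut (over 1.45 rad) (angle between board_edge's own z axis and vertical between 1.66 and 1.9 rad and x of board_foot in the frame of rest between -0.03 and 0.005 m and y of board_foot in the frame of rest between -0.045 and 0.045 m and height (world z) of board_foot below 0.015 m and angle between the y axis of board_edge and the y axis of rest, either way round below 0.1 rad and value of joint keeper above 1.45 rad and linear speed of board below 0.02 m/s and angular speed of board below 0.1 rad/s); the robot touches nothing.
It fails at once if the board's low edge is lifted off the table (over 25 mm) (height (world z) of board_foot above 0.025 m).
It fails at once if the board is slammed or falls over (turning faster than 3 rad/s) (angular speed of board above 3 rad/s).
It fails at once if the cleaner bottle is moved (30 mm) or tipped (distance of spray from where it was at the start of the episode above 0.03 m or angle between spray's own z axis and vertical above 0.4 rad).
It fails at once if the canister is moved (30 mm) or tipped (distance of wipes from where it was at the start of the episode above 0.03 m or angle between wipes's own z axis and vertical above 0.4 rad).
It fails at once if the mug is moved (30 mm) or tipped (distance of mug from where it was at the start of the episode above 0.03 m or angle between mug's own z axis and vertical above 0.4 rad).
It also fails if it takes over 72 s, if anything falls off the work surface, if the arm or the gripper's body presses on something with over 40 N, if the wrist force passes 120 N, or if a joint passes its speed limit or range.

## Robot

A 7-joint arm with a two-finger parallel gripper is mounted at the origin on the work surface. World frame = base frame: x ahead of the robot, y to its left, z up, the work surface at z = 0. Lengths are in m, angles in rad, forces in N, time in s.
With the tool pointing down it reaches from about 0.4 to 0.9 m from the base axis. Payload 5.5 kg.
Tool frame: the origin (TCP) lies midway between the tips of the shut fingers; the grasp point (between the pads) lies 19 mm behind it; z points along the fingers, y is the line along which they close (so a half turn about z gives the same grasp; the last joint's range is limited). The gripper opens to 85 mm and grips with 20 to 120 N. Pads are 22 mm wide; open, the fingers measure 114 mm over their backs; the gripper's body (76 mm by 85 mm) begins 54 mm behind the grasp point. The pads swing forward as they close: fully open they stand 13 mm farther back than shut.
Start: joints at [-0.968, 0.501, -0.427, 1.55, 0.221, 1.138, -0.21], TCP at [0.217, 0.613, 0.231] pointing down, gripper open.
Joint ranges: [-2.88, 2.88], [-0.31, 2.03], [-1.54, 1.56], [0.2, 2.42], [-1.41, 4.55], [0.19, 2.02], [-2.57, 2.57]. Speed limits (rad/s): [2.57, 2.57, 3.14, 3.14, 3.14, 3.14, 3.14].

## Interface

Orientations are given as [roll, pitch, yaw] about the fixed x, y, z axes, in that order (R = Rz(yaw) Ry(pitch) Rx(roll)).
In Python, from rig import arm gives the robot as it stands. The module is installed in compiled form; this text tells all that it offers.
- The arm moves only by the tool carry_out, never from a script. Its argument "rows" is a list of rows, each a list of 3 entries, a list of its own where there are three numbers: the gripper command: -1 is fully open, 1 is shut, values between are in proportion, then the shift along the tool's x, y, z in cm, then the turn about the tool's z in degrees. In form: [[gripper, [dx, dy, dz], turn], ...]. A call has 1 to 10 rows; each row shifts and turns the commanded pose from where the row before left it, along the tool's axes as they then stand; what a row does not reach is not made up. A row lasts 1/12 s, in which the tool goes at most 41.7 mm and 7.16 degrees, less where a joint would pass 70% of its speed; a pose out of reach is approached as far as the arm can. A call is refused whole if a number of a shift passes 4.17 or a number of a turn 7.16, either way. A call with a gripper value outside its range is refused whole. The fingers move at their own pace and stop on an object; the grip force is fixed at half the most. Time passes only in rows, so rows that do not move let the fingers close. It gives the time, the measured TCP pose, the force, the opening and the grip force at its end, in the units of the state.
- arm.read_state(): the state, without advancing time (a new reading comes with each control period).
- arm.snapshot(name): name is "scene" or "top" or "wrist"; returns (picture, depth): 384x512x3 uint8, red, green, blue; 384x512 float32, m along the optical axis (not along the pixel's ray), 0 where there is no reading.
- arm.get_calibration(name): a dict with "mtx" (3x3 intrinsics, pixels), "extrinsics" (4x4, takes a point from camera to world coordinates); the wrist camera has in their place "mount" (4x4, takes a point from camera to tool coordinates, whose origin is the TCP and whose axes are the flange's). Camera axes: x right, y down, z forward; pixel columns grow to the right and rows downward; lengths in m; the calibration is good to about 2 mm. A picture is of the moment at which its call begins: read the wrist's pose just before it. get_calibration takes no time and is no camera call.
- arm.finish_job(): hands the job in; it is judged then, once.
The state is a dict: "clock": time; "joints": joint angles; "qd": joint speeds; "joint_torque": joint torques, N m; "tool_pos": TCP position; "orientation": TCP orientation; "ft_force": force on the tool from outside, world axes, zero at the start; "torque": the same for the moment, N m; "grip_width": finger opening in m; "grasp_force": force on a finger pad.
Only numpy, scipy, OpenCV 4.12 (cv2) and the standard library are available. Lean on these libraries where they do the work, as an engineer would, in place of code of your own. Each camera call takes 0.05 s, during which the arm holds its last target. There are 200 camera calls.

## Working session

There is one attempt and no reset: what is moved stays moved. The work goes in short steps, Python scripts to look and compute and a tool call to move; the robot and the scene stay as the last step left them, time stands still between calls to the robot, and variables do not carry over. Pictures are saved under pics/ and viewed, at most 11 in all, crops included, and the job is handed in when it is done.

Besides the shell and the picture viewer there is one more tool, called after "Call:" as name(argument=value, ...) on one line, values as JSON. carry_out: Moves the arm, as the interface text tells. Its arguments: {"type":"object","properties":{"rows":{"type":"array","items":{"type":"array"}}},"required":["rows"]}

```bash
mkdir -p pics && cat > h.py <<'E'
import numpy as np, cv2
from rig import arm
def snap(n):
    p,d=arm.snapshot(n); return p,d
def save(p,f): cv2.imwrite('pics/'+f,p[...,::-1])
def cloud(d,n):
    c=arm.get_calibration(n); K=np.array(c['mtx']); T=np.array(c['extrinsics'])
    v,u=np.mgrid[:d.shape[0],:d.shape[1]]
    P=np.stack([(u-K[0,2])/K[0,0]*d,(v-K[1,2])/K[1,1]*d,d],-1)
    return P@T[:3,:3].T+T[:3,3]
E
python3 - <<'E'
from h import *
for n in('top','scene'):
    p,d=snap(n); np.savez(n,p=p,d=d,P=cloud(d,n)); save(p,n+'0.png')
    c=arm.get_calibration(n);print(n,np.round(c['mtx'],1).tolist(),np.round(c['extrinsics'],3).tolist())
print(arm.read_state())
E
```

```text
top [[476.2, 0.0, 250.1], [0.0, 476.2, 187.9], [0.0, 0.0, 1.0]] [[-0.006, -0.994, 0.113, 0.379], [-1.0, 0.009, 0.017, 0.148], [-0.018, -0.113, -0.993, 1.735], [0.0, 0.0, 0.0, 1.0]]
scene [[451.3, 0.0, 253.9], [0.0, 451.3, 200.3], [0.0, 0.0, 1.0]] [[-0.29, 0.649, -0.703, 1.549], [0.957, 0.181, -0.227, 0.478], [-0.02, -0.738, -0.674, 0.981], [0.0, 0.0, 0.0, 1.0]]
{'clock': 0.1, 'joints': array([-0.96780687,  0.50178253, -0.42681827,  1.55132875,  0.22078428,
        1.1383179 , -0.21031958]), 'qd': array([-0.00020926, -0.00250504,  0.00149663, -0.0043237 , -0.00182389,
        0.00174017,  0.00062428]), 'joint_torque': array([-1.16137887e-02, -5.70816422e+01, -5.83883509e+00, -2.81748319e+01,
        1.03572261e-02,  5.60400207e-03,  9.08447419e-06]), 'tool_pos': array([0.21645535, 0.61223647, 0.23035314]), 'orientation': array([-3.13980949e+00, -8.56321576e-05,  2.80183140e+00]), 'ft_force': array([-0.22471362,  0.02084205, -0.4359328 ]), 'torque': array([ 0.00635037, -0.02489842,  0.02124741]), 'grasp_force': 0.0, 'grip_width': 0.0852504242809922}
```

View pics/top0.png

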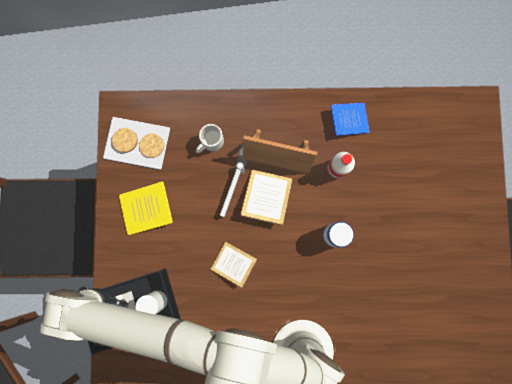

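View pics/scene0.png

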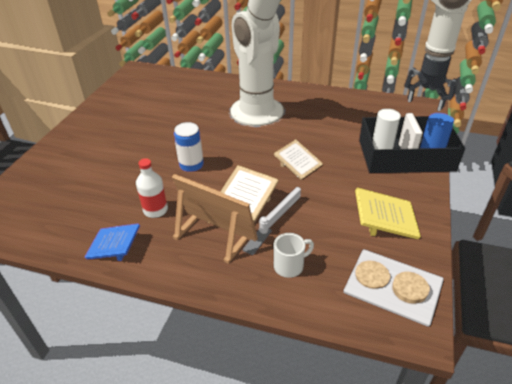

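The top view shows four board-like items: blue (350,119), yellow (146,208), small wooden (234,264) and larger wooden (267,197). The larger wooden one, which lies in front of the rest at (280,155), fits. The keeper runs from (240,162) to (225,215). I'll confirm with a crop and measure.

```bash
python3 - <<'E'
from h import *
z=np.load('top.npz');p,P=z['p'],z['P']
c=p[115:245,195:365]; save(cv2.resize(c,None,fx=4.5,fy=4.5,interpolation=cv2.INTER_CUBIC),'crop.png')
# board: points above table, in region
H=P[...,2]
for (u,v) in [(267,197),(234,264),(280,160),(230,195),(340,160),(340,235),(210,138),(300,250)]:
    print((u,v),P[v,u].round(3),p[v,u])
# depth plane of board
hsv=cv2.cvtColor(p,cv2.COLOR_RGB2HSV)
m=(hsv[...,2]>140)
m[:165]=0;m[235:]=0;m[:,:238]=0;m[:,300:]=0
n,l,s,ce=cv2.connectedComponentsWithStats(m.astype(np.uint8))
k=1+np.argmax(s[1:,4]);print(s[k])
cn=cv2.findContours((l==k).astype(np.uint8),0,2)[0][0]
print('boardrect',cv2.boxPoints(cv2.minAreaRect(cn)).round(1).tolist())
Q=P[l==k]
A=np.c_[Q[:,:2],np.ones(len(Q))];co=np.linalg.lstsq(A,Q[:,2],rcond=None)[0];print('plane',co,np.arctan(np.hypot(*co[:2])),(A@co-Q[:,2]).std(), np.arctan2(-co[1],-co[0]))
# rectangle in world plan
r=cv2.minAreaRect((Q[:,:2]*1000).astype(np.float32));print(r,cv2.boxPoints(r).round(0).tolist())
# keeper: grey
m=(hsv[...,1]<60)&(hsv[...,2]>110);m[:150]=0;m[225:]=0;m[:,:210]=0;m[:,250:]=0
n,l,s,ce=cv2.connectedComponentsWithStats(m.astype(np.uint8));k=1+np.argmax(s[1:,4]);Q=P[l==k];print(s[k],np.median(Q[:,2]))
r=cv2.minAreaRect((Q[:,:2]*1000).astype(np.float32));print('keeper',cv2.boxPoints(r).round(0).tolist())
z2=np.load('scene.npz');
for nm,Pz in(('top',P),('scene',z2['P'])):
    m=(Pz[...,2]>.165)&(Pz[...,2]<.19)&(Pz[...,0]>.5)&(Pz[...,0]<.85)&(Pz[...,1]<.2)&(Pz[...,1]>-.12)
    Q=Pz[m];print(nm,len(Q)); 
    if len(Q)>10:r=cv2.minAreaRect((Q[:,:2]*1000).astype(np.float32));print('resttop',cv2.boxPoints(r).round(0).tolist())
E
```

```text
(267, 197) [0.539 0.117 0.041] [247 247 245]
(234, 264) [0.302 0.237 0.026] [232 229 221]
(280, 160) [0.669 0.07  0.063] [98 74 55]
(230, 195) [0.547 0.249 0.045] [244 244 244]
(340, 160) [ 0.651 -0.127  0.154] [130 137 129]
(340, 235) [ 0.401 -0.121  0.143] [246 246 245]
(210, 138) [0.763 0.325 0.009] [150 148 140]
(300, 250) [ 0.35  -0.001 -0.004] [64 46 34]
[ 241  170   52   55 2041]
boardrect [[240.10000610351562, 215.0], [250.39999389648438, 168.5], [293.0, 178.0], [282.70001220703125, 224.5]]
plane [-0.68781868  0.12280439  0.4025647 ] 0.6098499489502194 0.10112030692755652 -0.17668014888384784
((506.140625, 127.23983001708984), (158.95462036132812, 256.23370361328125), 76.56878662109375) [[363.0, 80.0], [612.0, 20.0], [649.0, 175.0], [400.0, 234.0]]
[220 162  25  55 335] 0.04249200028080469
keeper [[356.0, 265.0], [379.0, 148.0], [676.0, 206.0], [653.0, 323.0]]
top 374
resttop [[660.0, -44.0], [678.0, -48.0], [737.0, 194.0], [719.0, 198.0]]
scene 476
resttop [[665.0, -43.0], [680.0, -47.0], [739.0, 196.0], [724.0, 200.0]]
```

View pics/crop.png

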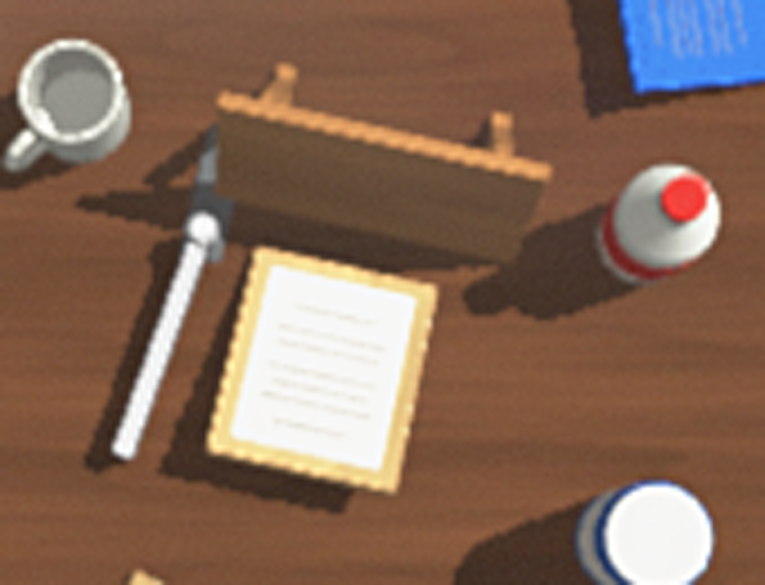

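The crop shows the rest, the keeper (open, along the board's left side) and the larger pale wooden board with white paper in front of the rest. This is the one meant. Now I'll cast rays for exact poses.

```bash
cat >> h.py <<'E'
def ray(n,uv,z):
    c=arm.get_calibration(n); K=np.array(c['mtx']); T=np.array(c['extrinsics'])
    d=T[:3,:3]@np.linalg.inv(K)@[uv[0],uv[1],1.]; return T[:3,3]+d*(z-T[2,3])/d[2]
def tri(a,b):
    L=[]
    for n,uv in(('top',a),('scene',b)):
        o=ray(n,uv,1.);q=ray(n,uv,0.);L.append((o,(q-o)/np.linalg.norm(q-o)))
    A=sum(np.eye(3)-np.outer(d,d) for o,d in L);B=sum((np.eye(3)-np.outer(d,d))@o for o,d in L)
    return np.linalg.solve(A,B)
E
python3 - <<'E'
from h import *
for s in('top','scene'):
    z=np.load(s+'.npz');p=z['p'];hsv=cv2.cvtColor(p,cv2.COLOR_RGB2HSV)
    # front face of rest plane (top), filtered
    if s=='top':
        P=z['P'];m=np.zeros(p.shape[:2],np.uint8);cv2.fillPoly(m,[np.array([[247,143],[311,156],[306,169],[249,156]])],1)
        Q=P[m>0];Q=Q[(Q[:,2]>.01)&(Q[:,2]<.19)]
        w=np.ones(len(Q),bool)
        for _ in range(5):
            c=np.linalg.lstsq(np.c_[Q[w][:,1:],np.ones(w.sum())],Q[w][:,0],rcond=None)[0]
            r=Q[:,0]-np.c_[Q[:,1:],np.ones(len(Q))]@c; w=abs(r)<.008
        print('face x=ay+bz+c',c.round(3),w.mean(),'yaw',-np.arctan(c[0]),'slant',np.arctan(c[1]))
B={'RL':(239.8,215.5),'RR':(282.7,225.1),'LL':(250.4,168.),'LR':(293.4,177.8)}
for k,uv in B.items(): print(k,ray('top',uv,.065 if k[0]=='R' else .0115).round(4))
print('keeper pivot',ray('top',(240.3,165.5),.05).round(3),'tip',ray('top',(222.5,215.8),.044).round(3))
z=np.load('scene.npz');p=z['p'];save(cv2.resize(p[140:290,120:330],None,fx=3.8,fy=3.8,interpolation=cv2.INTER_CUBIC),'scrop.png')
E
```

```text
face x=ay+bz+c [0.242 0.214 0.639] 1.0 yaw -0.2377212498987183 slant 0.2104427513785806
RL [0.4723 0.2139 0.065 ]
RR [0.4376 0.064  0.065 ]
LL [0.6488 0.1765 0.0115]
LR [0.6112 0.0199 0.0115]
keeper pivot [0.652 0.212 0.05 ] tip [0.473 0.276 0.044]
```

View pics/scrop.png

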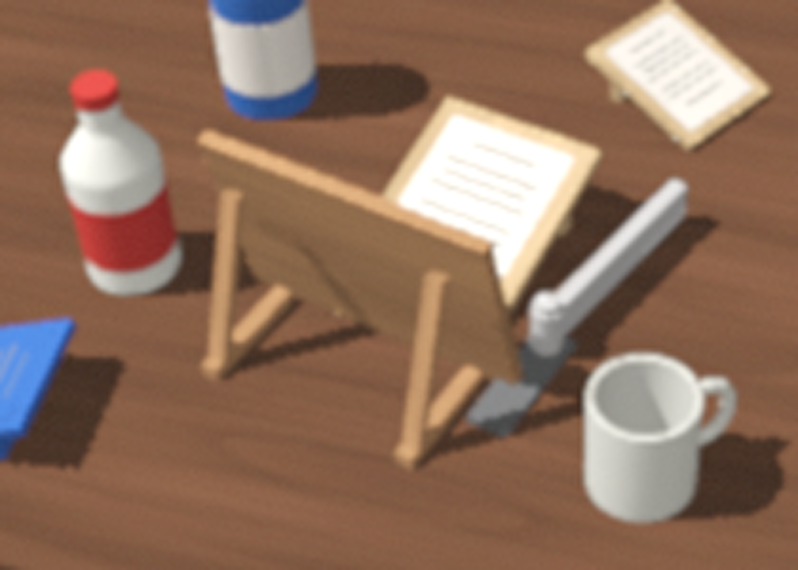

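Call:
carry_out(rows=[[-1,[0,0,0],-5.9],[-1,[-2.3,-3.1,0],0],[-1,[-2.3,-3.1,0],0],[-1,[-2.3,-3.1,0],0],[-1,[-2.3,-3.1,0],0],[-1,[-2.3,-3.1,0],0],[-1,[-2.3,-3.1,0],0],[-1,[-2.3,-3.1,0],0],[-1,[-2.3,-3.1,0],0],[-1,[-2.3,-3.1,0],0]])

```text
clock: 0.93
tool_pos: [0.3526, 0.291, 0.2311]
orientation: [-3.141, -0.0, 2.905]
ft_force: [1.2, -0.6, 0.2]
grip_width: 0.0854
grasp_force: 0.0
```

```bash
cat >> h.py <<'E'
O=np.array([.658,.084]);ya=-.2365
Rr=np.array([[np.cos(ya),-np.sin(ya)],[np.sin(ya),np.cos(ya)]])
def rf(w): return np.r_[(np.asarray(w)[:2]-O)@Rr,np.asarray(w)[2:]]
def st():
    s=arm.read_state();print(round(s['clock'],2),'rest-frame TCP mm',(rf(s['tool_pos'])*1000).round(1),'yaw',s['orientation'].round(3),'F rest',rf(s['ft_force']+np.r_[O,0]).round(1),'grip',s['grip_width'].round(4))
E
python3 - <<'E'
from h import *
st()
c=lambda x,y:(120+x/3.8,140+y/3.8)
for a,b in(((282.7,225.1),c(450,96)),((239.8,215.5),c(601,151))): q=tri(a,b);print(q.round(4),rf(q).round(4))
E
```

```text
Traceback (most recent call last):
  File "h.py", line 24, in st
    s=arm.read_state();print(round(s['clock'],2),'rest-frame TCP mm',(rf(s['tool_pos'])*1000).round(1),'yaw',s['orientation'].round(3),'F rest',rf(s['ft_force']+np.r_[O,0]).round(1),'grip',s['grip_width'].round(4))
                                                                                                                                                                                             ^^^^^^^^^^^^^^^^^^^^^
AttributeError: 'float' object has no attribute 'round'
```

Call:
carry_out(rows=[[-1,[-2.2,-3.1,0],0],[-1,[-2.2,-3.1,0],0],[-1,[-2.2,-3.1,0],0],[-1,[-2.2,-3.1,0],0],[-1,[0,0,4],0],[-1,[0,0,4],0],[-1,[0,0,4],0],[-1,[0,0,4],0],[-1,[0,0,3],0],[-1,[0,0,1.6],0]])

```text
clock: 1.77
tool_pos: [0.4061, 0.1508, 0.0218]
orientation: [-3.139, -0.005, 2.905]
ft_force: [-0.7, 0.2, -0.4]
grip_width: 0.0857
grasp_force: 0.0
```

```bash
sed -i "s/s\['grip_width'\].round(4)/round(float(s['grip_width']),4)/" h.py && python3 - <<'E'
from h import *
st()
c=lambda x,y:(120+x/3.8,140+y/3.8)
for a,b in(((282.7,225.1),c(450,96)),((239.8,215.5),c(601,151))): q=tri(a,b);print(q.round(4),rf(q).round(4))
p,d=snap('scene');save(cv2.resize(p[100:300,120:380],None,fx=3,fy=3),'s1.png')
E
```

```text
1.77 rest-frame TCP mm [-260.5    5.9   21.8] yaw [-3.139 -0.005  2.905] F rest [-0.7  0.  -0.4] grip 0.0857
[0.437  0.0662 0.0597] [-0.2106 -0.0691  0.0597]
[0.4727 0.2141 0.0587] [-0.2106  0.083   0.0587]
```

View pics/s1.png

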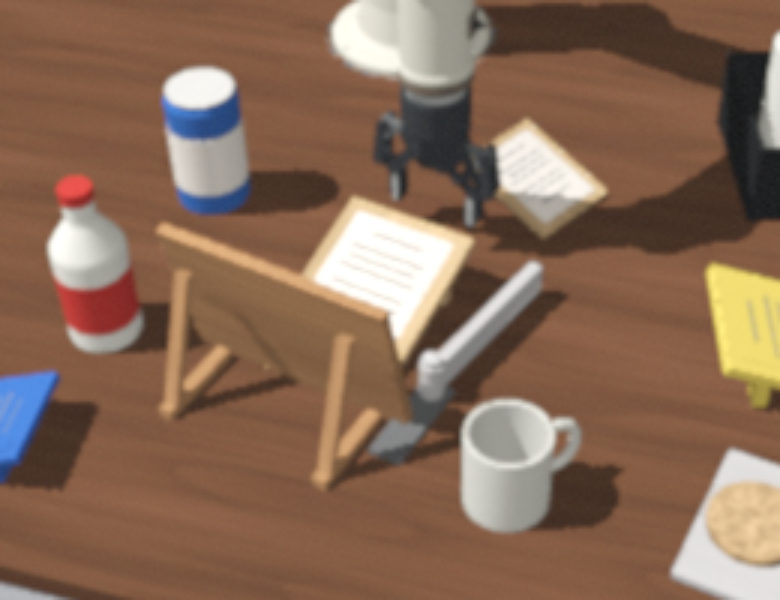

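The open gripper stands behind the board's raised edge at about (440,150). The path is clear of the canister and the keeper, so I'll push slowly.

Call:
carry_out(rows=[[-1,[-1,0,0],0],[-1,[-1,0,0],0],[-1,[-1,0,0],0],[-1,[-0.4,0,0],0],[-1,[-0.5,0,0],0],[-1,[-0.5,0,0],0],[-1,[-0.5,0,0],0],[-1,[-0.5,0,0],0],[-1,[-0.4,0,0],0],[-1,[-0.4,0,0],0]])

```text
clock: 2.65
tool_pos: [0.4683, 0.1375, 0.0256]
orientation: [-3.141, -0.001, 2.905]
ft_force: [-5.0, 1.7, 4.2]
grip_width: 0.0855
grasp_force: 2.6
```

```bash
cat >> h.py <<'E'
def bd():
    p,d=snap('top');hsv=cv2.cvtColor(p,cv2.COLOR_RGB2HSV)
    return p,d
E
python3 - <<'E'
from h import *
st()
p,d=snap('top');q,_=snap('scene')
a=cv2.resize(p[115:245,195:345],(400,347));b=cv2.resize(q[130:270,150:310],(396,347));save(np.hstack([a,b]),'s2.png')
E
```

```text
2.65 rest-frame TCP mm [-196.9    7.5   25.6] yaw [-3.141e+00 -1.000e-03  2.905e+00] F rest [-5.3  0.5  4.2] grip 0.0855
```

View pics/s2.png

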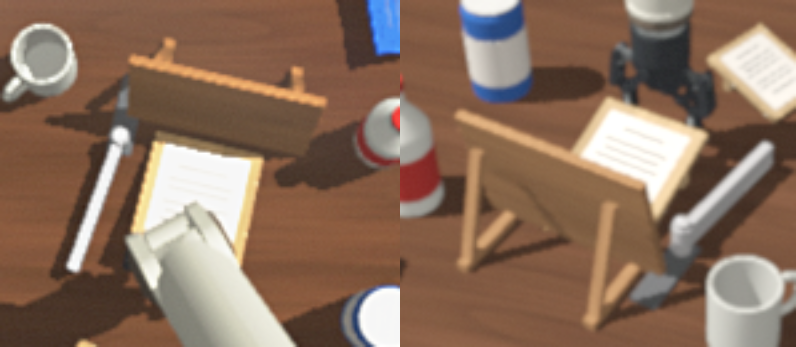

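Call:
carry_out(rows=[[-1,[-0.4,0,0],0],[-1,[-0.4,0,0],0],[-1,[-0.4,0,0],0],[-1,[-0.2,0,-0.4],0],[-1,[-0.2,0,-0.4],0]])

```text
clock: 3.17
tool_pos: [0.4827, 0.1339, 0.0326]
orientation: [-3.141, -0.004, 2.905]
ft_force: [-7.5, 3.5, -0.6]
grip_width: 0.0855
grasp_force: 4.0
```

```bash
python3 - <<'E'
from h import *
st()
E
```

```text
3.17 rest-frame TCP mm [-182.1    7.5   32.6] yaw [-3.141 -0.004  2.905] F rest [-8.1  1.7 -0.6] grip 0.0855
```

Call:
carry_out(rows=[[-1,[-0.2,0,-0.5],0],[-1,[-0.2,0,-0.5],0],[-1,[-0.3,0,-0.5],0],[-1,[-0.3,0,-0.5],0],[-1,[-0.3,0,-0.5],0],[-1,[-0.3,0,-0.5],0]])

```text
clock: 3.67
tool_pos: [0.4939, 0.1311, 0.062]
orientation: [-3.138, -0.011, 2.907]
ft_force: [-17.2, 5.4, 5.7]
grip_width: 0.0855
grasp_force: 8.8
```

```bash
python3 - <<'E'
from h import *
st()
p,d=snap('top');q,_=snap('scene')
a=cv2.resize(p[115:245,195:345],(400,347));b=cv2.resize(q[130:270,150:310],(396,347));save(np.hstack([a,b]),'s3.png')
E
```

```text
3.67 rest-frame TCP mm [-170.6    7.4   62. ] yaw [-3.138 -0.011  2.907] F rest [-18.    1.3   5.7] grip 0.0855
```

View pics/s3.png

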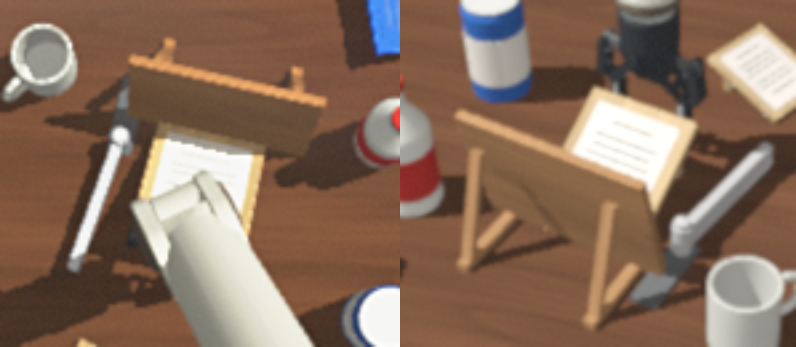

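```bash
cat >> h.py <<'E'
def slope():
    """board plane from the paper pixels, rest frame x=-.2..0"""
    for n in('scene','top'):
        p,d=snap(n);P=cloud(d,n);X=(P[...,:2]-O)@Rr
        h=cv2.cvtColor(p,cv2.COLOR_RGB2HSV)
        m=(h[...,2]>170)&(X[...,0]>-.22)&(X[...,0]<.06)&(abs(X[...,1]-.007)<.06)&(P[...,2]>.012)&(P[...,2]<.2)&(d>0)
        m=cv2.erode(m.astype(np.uint8),np.ones((3,3)))>0
        if m.sum()<60: print(n,'few',m.sum());continue
        x,y,z=X[m][:,0],X[m][:,1],P[m][:,2];w=np.ones(len(x),bool)
        u,s,vt=None,None,None
        for _ in range(6):
            c=np.array([x[w].mean(),y[w].mean(),z[w].mean()]);Q=np.c_[x,y,z]-c
            nn=np.linalg.svd(Q[w],full_matrices=False)[2][2];nn*=-np.sign(nn[0]) if 0 else np.sign(nn[2]+1e-9)
            w=abs(Q@nn)<.006
        print(n,w.sum(),round(w.mean(),2),'normal',nn.round(3),'tilt',round(float(np.arccos(nn[2])),3),'c',c.round(3),'max z',np.percentile(z[w],98).round(3),'min',np.percentile(z[w],2).round(3))
E
python3 - <<'E'
from h import *
slope()
E
```

```text
scene 795 0.92 normal [ 0.491 -0.001  0.871] tilt 0.514 c [-0.113  0.008  0.078] max z 0.099 min 0.058
top 110 0.29 normal [-0.83  -0.111  0.547] tilt 0.992 c [-0.014  0.007  0.094] max z 0.184 min 0.035
```

Call:
carry_out(rows=[[-1,[-0.3,0,-0.5],0],[-1,[-0.3,0,-0.6],0],[-1,[-0.4,0,-0.6],0],[-1,[-0.4,0,-0.5],0],[-1,[-0.4,0,-0.5],0],[-1,[-0.5,0,-0.5],0],[-1,[-0.5,0,-0.5],0],[-1,[-0.5,0,-0.5],0]])

```text
clock: 4.53
tool_pos: [0.5246, 0.1241, 0.1047]
orientation: [-3.138, -0.013, 2.908]
ft_force: [-15.0, 1.4, 12.3]
grip_width: 0.0856
grasp_force: 7.3
```

```bash
python3 - <<'E'
from h import *
st();slope()
E
```

```text
4.53 rest-frame TCP mm [-139.1    7.8  104.7] yaw [-3.138 -0.013  2.908] F rest [-14.9  -2.2  12.3] grip 0.0856
scene 937 0.92 normal [ 0.733 -0.004  0.68 ] tilt 0.822 c [-0.088  0.008  0.107] max z 0.137 min 0.076
top 55 0.85 normal [-0.868  0.017  0.496] tilt 1.052 c [0.031 0.017 0.157] max z 0.184 min 0.046
```

Call:
carry_out(rows=[[-1,[0,0,-0.4],0],[-1,[-0.4,0,-0.5],0],[-1,[-0.5,0,-0.4],0],[-1,[-0.5,0,-0.4],0],[-1,[-0.5,0,-0.4],0],[-1,[-0.5,0,-0.4],0]])

```text
clock: 5.13
tool_pos: [0.5568, 0.116, 0.1308]
orientation: [3.141, 0.001, 2.904]
ft_force: [-1.7, 0.6, -0.1]
grip_width: 0.0854
grasp_force: 0.5
```

```bash
python3 - <<'E'
from h import *
st();slope()
E
```

```text
5.13 rest-frame TCP mm [-105.9    7.4  130.8] yaw [3.141e+00 1.000e-03 2.904e+00] F rest [-1.8  0.2 -0.1] grip 0.0854
scene 191 0.2 normal [-0.407 -0.019  0.913] tilt 0.42 c [-0.026  0.013  0.147] max z 0.181 min 0.124
top few 52
```

```bash
python3 - <<'E'
from h import *
p,d=snap('top');q,_=snap('scene')
a=cv2.resize(p[115:245,195:345],(400,347));b=cv2.resize(q[130:270,150:310],(396,347));save(np.hstack([a,b]),'s4.png')
E
```

```text
(no output)
```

View pics/s4.png

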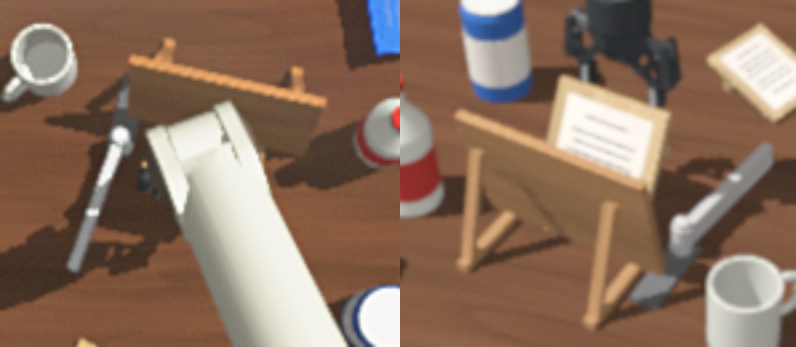

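Call:
carry_out(rows=[[-1,[-0.5,0,-0.2],0],[-1,[-0.6,0,-0.2],0],[-1,[-0.6,0,-0.2],0],[-1,[-0.6,0,-0.2],0],[-1,[-0.6,0,-0.2],0],[-1,[-0.6,0,-0.2],0],[-1,[-0.6,0,-0.1],0],[-1,[-0.6,0,-0.1],0],[-1,[-0.6,0,-0.1],0],[-1,[-0.6,0,0],0]])

```text
clock: 6.17
tool_pos: [0.6138, 0.1024, 0.1455]
orientation: [3.141, 0.0, 2.905]
ft_force: [-0.6, 0.3, -0.0]
grip_width: 0.0853
grasp_force: 0.2
```

```bash
python3 - <<'E'
from h import *
st()
E
```

```text
6.17 rest-frame TCP mm [-47.2   7.5 145.5] yaw [3.141 0.    2.905] F rest [-0.7  0.2 -0. ] grip 0.0853
```

Call:
carry_out(rows=[[-1,[-0.4,0,-0.1],0],[-1,[-0.4,0,-0.1],0],[-1,[-0.4,0,0],0],[-1,[-0.4,0,0],0],[-1,[-0.3,0,0],0],[-1,[-0.3,0,0],0],[-1,[-0.3,0,0],0],[-1,[-0.3,0,0],0],[-1,[-0.3,0,0],0],[-1,[-0.3,0,0],0]])

```text
clock: 7.0
tool_pos: [0.6463, 0.0946, 0.1473]
orientation: [3.142, -0.0, 2.905]
ft_force: [-0.2, 0.3, -0.1]
grip_width: 0.0853
grasp_force: 0.1
```

```bash
python3 - <<'E'
from h import *
st()
E
```

```text
7.0 rest-frame TCP mm [-13.9   7.6 147.3] yaw [ 3.142 -0.     2.905] F rest [-0.3  0.2 -0.1] grip 0.0853
```

Call:
carry_out(rows=[[-1,[-0.3,0,0],0],[-1,[-0.3,0,0],0],[-1,[-0.3,0,0],0],[-1,[-0.3,0,0],0],[-1,[-0.3,0,0],0],[-1,[-0.3,0,0],0],[-1,[-0.3,0,0],0],[-1,[-0.3,0,0],0]])

```text
clock: 7.67
tool_pos: [0.6696, 0.089, 0.1473]
orientation: [-3.142, -0.0, 2.905]
ft_force: [0.1, -0.5, 0.1]
grip_width: 0.0853
grasp_force: 0.0
```

```bash
python3 - <<'E'
from h import *
st()
E
```

```text
7.67 rest-frame TCP mm [ 10.1   7.5 147.3] yaw [-3.142 -0.     2.905] F rest [ 0.2 -0.4  0.1] grip 0.0853
```

Call:
carry_out(rows=[[-1,[0.5,0,0],0],[-1,[1.5,0,-0.5],0],[-1,[3.5,0,0],0],[-1,[4,0,0],0],[-1,[4,0,0],0],[-1,[4,0,0],0]])

```text
clock: 8.17
tool_pos: [0.497, 0.1303, 0.1522]
orientation: [3.142, -0.0, 2.905]
ft_force: [0.2, 0.3, 0.6]
grip_width: 0.0856
grasp_force: 0.0
```

```bash
python3 - <<'E'
from h import *
st()
p,d=snap('top');q,_=snap('scene')
a=cv2.resize(p[115:245,195:345],(400,347),interpolation=2);b=cv2.resize(q[130:270,150:310],(396,347),interpolation=2);save(np.hstack([a,b]),'s5.png')
E
```

```text
8.17 rest-frame TCP mm [-167.4    7.3  152.2] yaw [ 3.142 -0.     2.905] F rest [0.1 0.3 0.6] grip 0.0856
```

View pics/s5.png

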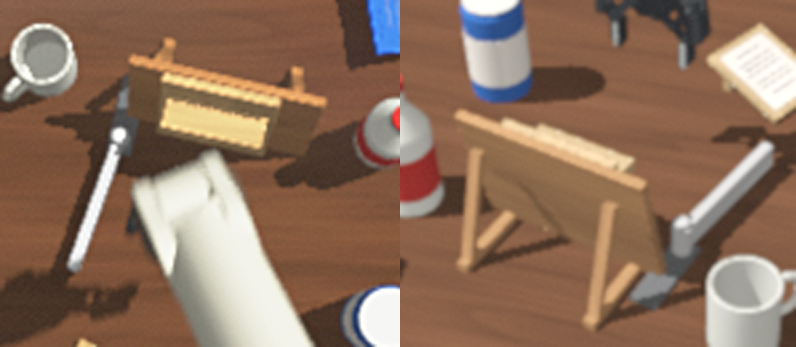

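Call:
carry_out(rows=[[-1,[0.5,3.4,0],0],[-1,[0.5,3.4,0],0],[-1,[0.5,3.4,0],0],[-1,[0.5,3.4,0],0],[-1,[0.5,3.4,0],0],[-1,[0,0,0],7],[-1,[0,0,0],7],[-1,[0,0,0],7],[-1,[0,0,0],7],[-1,[0,0,0],7]])

```text
clock: 9.1
tool_pos: [0.5148, 0.3013, 0.1523]
orientation: [-3.142, -0.0, 2.288]
ft_force: [-0.5, -0.2, -0.3]
grip_width: 0.0854
grasp_force: 0.0
```

Call:
carry_out(rows=[[-1,[0,0,0],7],[-1,[0,0,0],7],[-1,[0,0,0],7],[-1,[0,0,0],7],[-1,[0,0,0],7],[-1,[0,0,0],7],[-1,[0,0,0],7],[-1,[0,0,0],6]])

```text
clock: 9.77
tool_pos: [0.5149, 0.3013, 0.1524]
orientation: [3.141, -0.0, 1.328]
ft_force: [0.8, -0.0, 0.3]
grip_width: 0.0856
grasp_force: 0.0
```

```bash
python3 - <<'E'
from h import *
st()
z=np.load('top.npz')['p']
p,d=snap('top');save(cv2.resize(p[115:265,155:345],None,fx=4,fy=4,interpolation=2),'s6.png')
E
```

```text
9.77 rest-frame TCP mm [-190.1  177.8  152.4] yaw [ 3.141 -0.     1.328] F rest [0.8 0.2 0.3] grip 0.0856
```

View pics/s6.png

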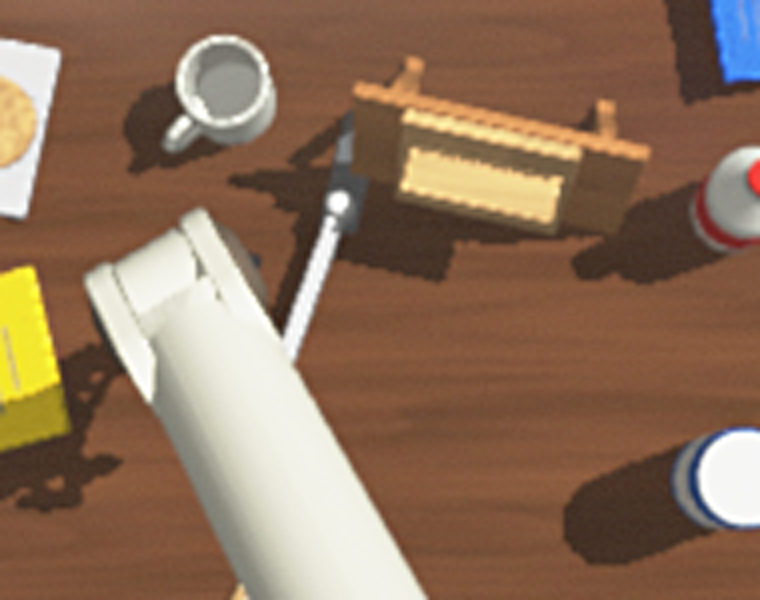

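Call:
carry_out(rows=[[-1,[0,0,4],0],[-1,[0,0,4],0],[-1,[0,0,4],0],[-1,[0,0,2.2],0],[-1,[-1,0,0],0],[-1,[-1,0,0],0],[-1,[-1,-0.1,0],0],[-1,[-1,-0.1,0],0],[-1,[-1,-0.1,0],0],[-1,[-0.8,-0.1,0],0]])

```text
clock: 10.65
tool_pos: [0.4983, 0.2446, 0.0122]
orientation: [3.139, -0.002, 1.333]
ft_force: [0.1, 0.8, -0.2]
grip_width: 0.086
grasp_force: 0.3
```

```bash
python3 - <<'E'
from h import *
st()
E
```

```text
10.65 rest-frame TCP mm [-192.8  118.7   12.2] yaw [ 3.139e+00 -2.000e-03  1.333e+00] F rest [-0.1  0.8 -0.2] grip 0.086
```

Call:
carry_out(rows=[[-1,[-1,0,0],0],[-1,[-1,0.1,0],0],[-1,[-1,0.2,0],0],[-1,[-1,0.4,0],0],[-1,[-1,0.5,0],0],[-1,[-1,0.6,0],0],[-1,[-0.9,0.7,0],0],[-1,[-0.8,0.8,0],0],[-1,[-0.8,0.9,0],0]])

```text
clock: 11.4
tool_pos: [0.5187, 0.1521, 0.0102]
orientation: [-3.141, 0.0, 1.334]
ft_force: [-0.1, 1.7, 0.6]
grip_width: 0.0857
grasp_force: 0.3
```

```bash
python3 - <<'E'
from h import *
st()
E
```

```text
11.4 rest-frame TCP mm [-151.4   33.6   10.2] yaw [-3.141  0.     1.334] F rest [-0.5  1.6  0.6] grip 0.0857
```

Call:
carry_out(rows=[[-1,[-0.4,0.7,0],0],[-1,[-0.3,0.7,0],0],[-1,[-0.3,0.7,0],0],[-1,[-0.2,0.6,0],0],[-1,[-0.2,0.6,0],0],[-1,[-0.1,0.5,0],0],[-1,[-0.1,0.5,0],0],[-1,[0,0.4,0],0],[-1,[0,0.3,0],0]])

```text
clock: 12.15
tool_pos: [0.5635, 0.1259, 0.0103]
orientation: [3.142, -0.0, 1.334]
ft_force: [-0.0, 0.6, -0.5]
grip_width: 0.0857
grasp_force: 0.2
```

```bash
python3 - <<'E'
from h import *
st()
p,d=snap('top');q,_=snap('scene')
a=cv2.resize(p[115:245,195:345],(400,347),interpolation=2);b=cv2.resize(q[130:270,150:310],(396,347),interpolation=2);save(np.hstack([a,b]),'s7.png')
E
```

```text
12.15 rest-frame TCP mm [-101.7   18.6   10.3] yaw [ 3.142 -0.     1.334] F rest [-0.2  0.5 -0.5] grip 0.0857
```

Call:
carry_out(rows=[[-1,[0,0.2,0],0],[-1,[0,0.2,0],0],[-1,[0,0.2,0],0],[-1,[0,0.2,0],0]])

```text
clock: 12.58
tool_pos: [0.5664, 0.1253, 0.0099]
orientation: [-3.134, 0.002, 1.335]
ft_force: [-16.4, 2.3, 12.7]
grip_width: 0.0852
grasp_force: 8.5
```

```bash
python3 - <<'E'
from h import *
st()
E
```

```text
12.58 rest-frame TCP mm [-98.7  18.7   9.9] yaw [-3.134e+00  2.000e-03  1.335e+00] F rest [-16.4  -1.6  12.7] grip 0.0852
```

Firm contact: the bar is at its stop, at the predicted x of -99 mm. I'll back off and check.

Call:
carry_out(rows=[[-1,[0,-0.8,0],0],[-1,[0,-2,0],0],[-1,[0,-4,0],0],[-1,[0,-4,0],0],[-1,[0,0,-4],0],[-1,[0,0,-4],0],[-1,[0,0,-4],0],[-1,[4,0,-3],0],[-1,[4,0,0],0],[-1,[4,0,0],0]])

```text
clock: 13.42
tool_pos: [0.4949, 0.2611, 0.1587]
orientation: [3.136, -0.005, 1.331]
ft_force: [0.8, -0.1, 0.1]
grip_width: 0.0852
grasp_force: 0.0
```

```bash
python3 - <<'E'
from h import *
st()
p,d=snap('top');q,_=snap('scene')
a=cv2.resize(p[115:245,195:345],(400,347),interpolation=2);b=cv2.resize(q[130:270,150:310],(396,347),interpolation=2);save(np.hstack([a,b]),'s8.png')
E
```

```text
13.42 rest-frame TCP mm [-200.1  134.   158.7] yaw [ 3.136 -0.005  1.331] F rest [0.8 0.1 0.1] grip 0.0852
```

View pics/s8.png

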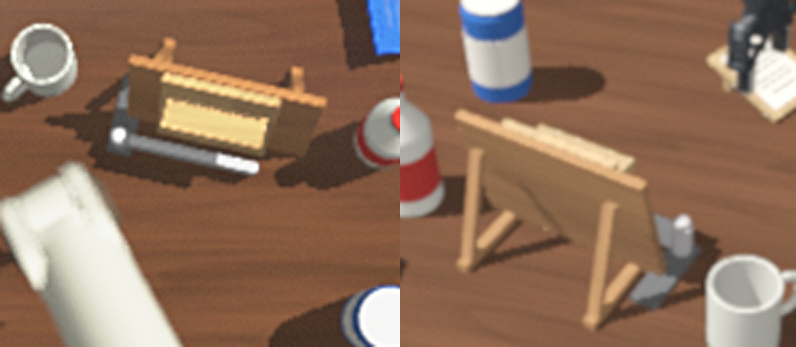

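The keeper lies shut from (120,135) to (258,167), parallel to the rest. The board leans squarely and the bystanders haven't moved.

```bash
python3 -c "
from rig import arm
print(arm.finish_job())"
```

```text
the job is handed in; nothing more can be done
None
```

I handed the job in at about 13.5 s of robot time: the board leans squarely on the rest, the keeper is shut against its stop, and in the last camera views the bottle, canister and mug looked unmoved (the hand-in returned no verdict).

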